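Hold a probe thermometer in the melting jar through its guide bridge

ROBOT

A 6-joint arm with a two-finger parallel gripper is mounted at the origin on a cart in front of the work surface, level with it; the furniture and walls round the work are solid. World frame = base frame: x ahead of the robot, y to its left, z up, the work surface at z = 0. Lengths are in m, angles in degrees, forces in N, time in s.
With the tool pointing down it reaches from about 0.3 to 0.75 m from the base axis. Payload 8.5 kg.
Tool frame: the origin (TCP) lies between the finger pads; the fingertips stand env.finger_overhang ahead of it and the grasp point (between the pads) lies 2 mm behind it (env.finger_overhang is the distance from the TCP to the fingertips, in m); z points along the fingers, y is the line along which they close (so a half turn about z gives the same grasp; the last joint's range is limited). The gripper opens to 85 mm and grips with 20 to 120 N. Pads are 22 mm wide; open, the fingers measure 114 mm over their backs; the gripper's body (76 mm by 85 mm) begins 54 mm behind the grasp point. The pads swing forward as they close: fully open they stand 13 mm farther back than shut.
Start: joints at [53.612, 21.807, 74.336, -0, 83.858, -12.336], TCP at [0.224, 0.502, 0.248] pointing down, gripper open.
Joint ranges: [-178.18, 178.18], [-50.72, 133.34], [12.68, 142.11], [-81.47, 261.47], [9.98, 163.14], [-165.26, 165.26]. Speed limits (degrees/s): [136.94, 136.94, 180, 180, 180, 180].

INTERFACE

Orientations are given as a 3x3 rotation matrix whose columns are the frame's x, y, z axes.
In Python, from rig import env gives the robot as it stands. The module is installed in compiled form; this text tells all that it offers.
- The arm moves only by the tool jog_arm, never from a script. Its arguments are lists of equal length, an entry for each row: "hand": the finger opening in m, from 0 to 0.0854; "travel": the shift along the world's x, y, z in m, a list of three; "yaw": the turn about the world's z in rad. A call has exactly 5 rows; each row shifts and turns the commanded pose from where the row before left it; what a row does not reach is not made up. A row lasts 1/8 s, in which the tool goes at most 62.5 mm and 10.7 degrees, less where a joint would pass 70% of its speed; a pose out of reach is approached as far as the arm can. A call is refused whole if a number of a shift passes 0.0625 or a number of a turn 0.188, either way. A call with a gripper value outside its range is refused whole. The fingers move at their own pace and stop on an object; "grip_force" is the grip in N (left out, the last holds). Time passes only in rows, so rows that do not move let the fingers close, or fill a call up. It gives the time, the measured TCP pose, the force, the opening and the grip force at its end, in the units of the state.
- env.observe(): the state, without advancing time (a new reading comes with each control period).
- env.get_image(name): name is "side" or "top"; returns the picture (400x640x3 uint8, red, green, blue); there is no depth.
- env.calibration(name): a dict with "fx", "fy", "cx", "cy" (pixels), "position" and "rotation" of the camera in the world. Camera axes: x right, y down, z forward; pixel columns grow to the right and rows downward; lengths in m; the calibration is good to about 2 mm. A picture is of the moment at which its call begins. calibration takes no time and is no camera call.
- env.close_job(): hands the job in; it is judged then, once.
The state is a dict: "time_s": time; "q": joint angles; "qvel": joint speeds; "joint_efforts": joint torques, N m; "position": TCP position; "tool_rot": TCP orientation; "ft_force": force on the tool from outside, world axes, zero at the start; "wrist_torque": the same for the moment, N m; "grip_width": finger opening in m; "gripper_force": force on a finger pad.
Only numpy, scipy, OpenCV 4.12 (cv2) and the standard library are available. Lean on these libraries where they do the work, as an engineer would, in place of code of your own. Each camera call takes 0.05 s, during which the arm holds its last target. There are 200 camera calls.

TASK

Slide the yellow probe thermometer straight up out of its slotted wooden stand by the top edge of its flat grip, then lower its steel stem through the hole in the white bridge over the glass jar, without the probe ever touching the bridge or the jar, until the red ring on the stem is level with the bridge's top face. Finish still holding it there, upright, still and centred in the hole, as for taking a reading: do not let go or rest it on anything. Leave the jar, the black gold-paste jar, the eraser and the paint tube where they are.

Things in the scene. Friction and masses are not known exactly. Their poses are not given: they have to be found in the camera images.
- probe: Probe thermometer, 155 mm long, about 80 g. Origin at the lower tip of the stem, z up along the stem. Steel stem 8 mm thick, z = 0 to 95 mm; above it, centred on its axis, a flat yellow grip, z = 95 to 155 mm, 8 mm thick (x), 64 mm wide (y). At the start it stands in the stand's grooves, axes along the stand's, tip 14 mm above the desk.
- probe_ring (a point): Middle of the red depth ring (4 mm high) on the stem, on its axis, 68 mm above the tip and 27 mm below the grip.
- rack: Slotted wooden stand, fixed. Origin under its centre, z up. Base 80 (x) x 110 (y) x 8 mm; two posts, 24 mm along x, 24 to 44 mm either side along y, 141 mm high. Their facing vertical grooves, 11 mm wide, open at the top, hold the grip's lower 32 mm by its side edges: it is free after rising 32 mm. The grip's upper 28 mm stand above the posts, top edge 169 mm above the desk.
- bridge: White guide bridge, fixed. Origin under its centre, z up. Wooden base 90 (x) x 130 (y) x 8 mm; round posts 12 mm thick, 52 mm either side along y; white plate 60 (x) x 124 (y) mm, underside 112 and top face 120 mm above the desk; screw heads 2.5 mm above it over the posts. Round through hole, 22 mm diameter, in its middle.
- guide_hole (a point): Centre of the guide hole, in the plane of the bridge plate's top face, 120 mm above the desk; z up.
- jar: Empty open clear glass jar, 72 mm across, 92 mm high, loose, standing on the bridge's base under the hole. Origin at the centre of its underside, 8 mm above the desk; mouth 12 mm below the bridge plate. With the ring level with the plate's top, the probe tip is some 40 mm above the jar's floor.
- gold_jar: Small black open jar of gold paste, 51 mm across, 44 mm high, loose bystander; origin at the centre of its underside.
- eraser: Dark blue and pink eraser, 20 x 42 x 13 mm, loose bystander; origin at the centre of its underside.
- paint_tube: White and red aluminium paint tube, 39 x 131 x 26 mm, long along its y, loose bystander lying on the desk; origin at the centre of its underside.

How it is judged (in metres and radians):
On the way, in this order (a step that is already met when the one before it is completed fails the run):
1. the probe is lifted clear out of the grooves of its stand, above the height of the bridge, held by the fingers (height (world z) of probe above 0.122 m and contact force between the fingers and probe above 0.5 N and contact force between probe and rack below 0.1 N), for 0.1 s.
2. the stem's tip has entered the guide hole from above, without touching (horizontal distance between probe and guide_hole below 0.008 m and z of probe in the frame of guide_hole below -0.002 m), for 0.1 s.
At the end, for the whole second after the job is handed in: Fingers hold the probe still, ring within 6 mm of the height of the bridge top, stem within 4 mm of the hole centre at the ring and 5 mm at the tip, tilt under 0.09 rad, touching neither bridge, jar nor stand; the jar upright within 12 mm of the bridge centre (horizontal distance between probe_ring and guide_hole below 0.004 m and horizontal distance between probe and guide_hole below 0.005 m and z of probe_ring in the frame of guide_hole between -0.006 and 0.006 m and angle between probe's own z axis and vertical below 0.09 rad and contact force between the fingers and probe above 1 N and contact force between probe and bridge below 0.1 N and contact force between probe and jar below 0.1 N and contact force between probe and rack below 0.1 N and horizontal distance between jar and bridge below 0.012 m and angle between jar's own z axis and vertical below 0.1 rad and linear speed of probe below 0.02 m/s); the arm keeps its last pose, push and grip.
It fails at once if the probe touches the bridge (contact force between probe and bridge above 0.3 N).
It fails at once if the probe touches the jar (contact force between probe and jar above 0.3 N).
It fails at once if the black gold-paste jar is displaced by more than 20 mm (distance of gold_jar from where it was at the start of the episode above 0.02 m).
It fails at once if the eraser is displaced by more than 20 mm (distance of eraser from where it was at the start of the episode above 0.02 m).
It fails at once if the paint tube is displaced by more than 20 mm (distance of paint_tube from where it was at the start of the episode above 0.02 m).
It also fails if it takes over 48 s, if anything falls off the work surface, if the arm or the gripper's body presses on something with over 40 N, if the wrist force passes 120 N, or if a joint passes its speed limit or range.

## Working session

There is one attempt and no reset: what is moved stays moved. The work goes in short steps, Python scripts to look and compute and a tool call to move; the robot and the scene stay as the last step left them, time stands still between calls to the robot, and variables do not carry over. Pictures are saved under pics/ and viewed, at most 10 in all, crops included, and the job is handed in when it is done.

Besides the shell and the picture viewer there is one more tool, called after "Call:" by a JSON object that holds its "op" and its "data". jog_arm: Moves the arm, as the interface text tells. Its arguments: {"type":"object","properties":{"hand":{"type":"array"},"travel":{"type":"array"},"yaw":{"type":"array"},"grip_force":{"type":"number"}},"required":["hand","travel","yaw"]}

```bash
mkdir -p pics
python3 - <<'E'
from rig import env
import cv2
for n in("side","top"):
    cv2.imwrite(f"pics/{n}0.png",env.get_image(n)[:,:,::-1]); print(n,env.calibration(n))
s=env.observe(); print(s, env.finger_overhang)
E
```

```text
side {'fx': 463.56719901735164, 'fy': 463.56719901735164, 'cx': 322.2209964761707, 'cy': 204.14314883725046, 'position': array([ 0.25002156, -0.69394005,  0.63478603]), 'rotation': array([[ 0.92830541, -0.19992672,  0.3134938 ],
       [-0.3713438 , -0.54110702,  0.75452434],
       [ 0.01878412, -0.81684301, -0.57655413]])}
top {'fx': 406.1286161170522, 'fy': 406.1286161170522, 'cx': 318.16461607653036, 'cy': 201.08150175971977, 'position': array([0.35516859, 0.00944486, 0.93963473]), 'rotation': array([[-0.00787156, -0.98506356,  0.17201111],
       [-0.99996351,  0.00718343, -0.00462261],
       [ 0.00331794, -0.17204122, -0.98508416]])}
{'time_s': 0.1, 'q': array([ 5.36126189e+01,  2.18376138e+01,  7.43770131e+01, -8.87318005e-04,
        8.38565483e+01, -1.23335484e+01]), 'qvel': array([-0.01406071, -0.14728081, -0.23065661, -0.05632657, -0.07993777,
        0.00548507]), 'joint_efforts': array([ 3.79616002e-03, -4.49215436e+01, -2.31655669e+01, -9.44414160e-05,
        3.69409812e-03,  3.69351142e-06]), 'position': array([0.22403   , 0.50206514, 0.24778896]), 'tool_rot': array([[-9.13163491e-01,  4.07592828e-01, -7.24554032e-04],
       [ 4.07593396e-01,  9.13162968e-01, -1.00916964e-03],
       [ 2.50305604e-04, -1.21686031e-03, -9.99999228e-01]]), 'ft_force': array([0.44845257, 0.51959871, 0.23021547]), 'wrist_torque': array([ 0.0522242 ,  0.01037165, -0.00579292]), 'gripper_force': 0.0, 'grip_width': 0.0850370982554304} 0.017
```

View pics/side0.png

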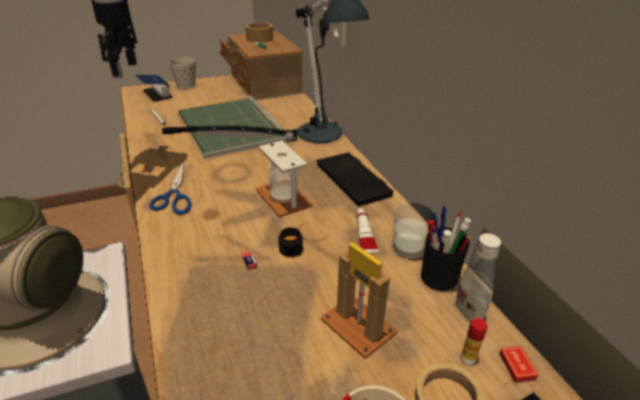

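View pics/top0.png

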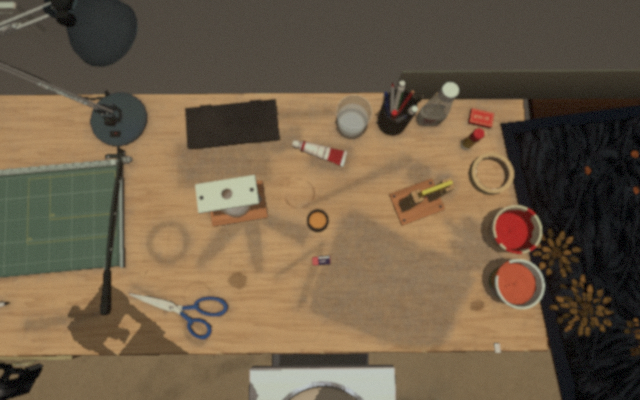

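The overview shows the stand with the yellow probe (side ~(362,300), top ~(425,198)), the bridge (side ~(283,178), top ~(227,195)) and a black bar across the mat (top (107,310)–(118,150)). Next I enlarge these.

Run:
```python
import cv2,numpy as np
s=cv2.imread("pics/side0.png");t=cv2.imread("pics/top0.png")
R=lambda im,x,y:cv2.resize(im[y:y+75,x:x+100],(400,300),interpolation=cv2.INTER_CUBIC)
cv2.imwrite("pics/c1.png",np.vstack([np.hstack([R(t,180,160),R(t,370,160)]),np.hstack([R(s,240,135),R(s,315,235)])]))
```

```text
(no output)
```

View pics/c1.png

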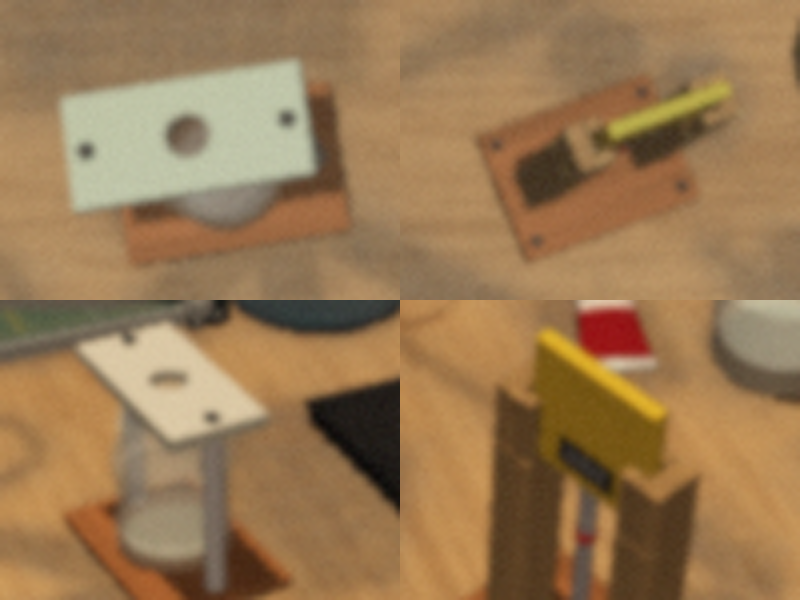

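Upper row, top camera: plate and hole (crop (187,136)), and the stand with the grip's top edge, (211,132)–(330,90) in its own crop. Lower row, side camera: the same items. Next I fit the poses to these points.

```bash
cat > h.py <<'E'
import numpy as np
from rig import env
from scipy.optimize import least_squares
C={n:env.calibration(n) for n in("side","top")}
def proj(n,P):
    c=C[n];p=(np.atleast_2d(P)-c["position"])@c["rotation"]
    return np.c_[c["fx"]*p[:,0]/p[:,2]+c["cx"],c["fy"]*p[:,1]/p[:,2]+c["cy"]]
def fit(obs,x0,free=3):
    def f(q):
        c,s=np.cos(q[2]),np.sin(q[2]);r=[]
        for n,L,uv in obs:
            L=np.array(L); W=[q[0]+c*L[0]-s*L[1],q[1]+s*L[0]+c*L[1],L[2]]
            r+=list(proj(n,W)[0]-uv)
        return np.array(r)
    r=least_squares(f,x0,loss="soft_l1");return r.x,f(r.x).reshape(-1,2)
def back(n,uv,z):
    c=C[n];d=c["rotation"]@[(uv[0]-c["cx"])/c["fx"],(uv[1]-c["cy"])/c["fy"],1];p=c["position"]
    return p+d*(z-p[2])/d[2]
def crop(o,u): return ((u[0]+.5)/4-.5+o[0],(u[1]+.5)/4-.5+o[1])
E
python3 - <<'E'
from h import *
np.set_printoptions(precision=4,suppress=True)
T=lambda o,n,L,u:(n,L,crop(o,u))
o=(180,160);z=.12
b=[T(o,"top",L,u) for L,u in [((.03,.062,z),(62,98)),((.03,-.062,z),(300,60)),((-.03,-.062,z),(316,172)),((-.03,.062,z),(74,212)),((0,.052,.1225),(86,150)),((0,-.052,.1225),(287,119)),((0,0,z),(187,136)),((-.045,.065,.008),(131,262)),((-.045,-.065,.008),(350,228)),((.045,-.065,.008),(332,84))]]
o=(240,135)
bs=[T(o,"side",L,u) for L,u in [((-.03,.062,z),(78,48)),((.03,.062,z),(170,22)),((.03,-.062,z),(268,115)),((-.03,-.062,z),(172,140)),((0,.052,.1225),(128,39)),((0,-.052,.1225),(211,117)),((0,0,z),(169,79))]]
x0=[*back("top",b[6][2],z)[:2],0.15]
for k in(b,bs,b+bs): print(*fit(k,x0))
o=(370,160);z=.169
r=[T(o,"top",L,u) for L,u in [((.004,.032,z),(210,124)),((-.004,.032,z),(213,140)),((.004,-.032,z),(328,83)),((-.004,-.032,z),(331,97)),((.04,.055,.008),(77,137)),((.04,-.055,.008),(252,77)),((-.04,-.055,.008),(298,192)),((-.04,.055,.008),(130,260))]]
o=(315,235)
rs=[T(o,"side",L,u) for L,u in [((-.004,.032,z),(136,39)),((.004,.032,z),(146,28)),((-.004,-.032,z),(257,120)),((.004,-.032,z),(266,109))]]
x0=[.4,-.2,.3]
for k in(r,rs,r+rs): print(*fit(k,x0))
# other things
for n,uv,zz in [("top",(317,220),.044),("top",(320,261),.013),("top",(297,145),.01),("top",(345,160),.01)]: print(back(n,uv,zz))
# black bar: match ends / kinks in the two views
def tri(a,b):
    return least_squares(lambda P:np.r_[proj("top",P)[0]-a,proj("side",P)[0]-b],[.4,.4,.2])
for a,b in [((107,310),(166,130)),((119,155),(294,135))]:
    q=tri(a,b);print("bar",q.x,q.cost)
E
```

```text
[0.5157 0.1934 0.1516] [[-0.1026 -0.1639]
 [ 0.0627  0.0806]
 [-0.0566  0.2809]
 [ 0.0631 -0.2208]
 [-0.011  -0.01  ]
 [ 0.2289 -0.1459]
 [ 0.299  -0.2277]
 [-0.7792  0.8867]
 [ 0.4423  0.5154]
 [-0.3334 -1.0042]]
[0.517  0.1923 0.1492] [[-0.5039 -0.6017]
 [-0.3328  0.23  ]
 [ 0.2407  0.0707]
 [-0.3146  0.573 ]
 [ 0.4928 -0.4055]
 [ 0.2242 -0.143 ]
 [ 0.1625  0.1045]]
[0.5162 0.1932 0.151 ] [[ 0.0282 -0.4468]
 [ 0.1901 -0.1668]
 [ 0.0553  0.03  ]
 [ 0.1783 -0.508 ]
 [ 0.1122 -0.2929]
 [ 0.3493 -0.3986]
 [ 0.4202 -0.4947]
 [-0.6825  0.6309]
 [ 0.5369  0.2933]
 [-0.218  -1.2226]
 [-0.9467 -0.7026]
 [-0.7932  0.1149]
 [-0.1809 -0.0887]
 [-0.7114  0.4289]
 [ 0.0443 -0.5166]
 [-0.1888 -0.2906]
 [-0.2678 -0.0239]]
[ 0.5153 -0.2255  0.3407] [[-0.8628  0.2215]
 [-0.0307  0.0368]
 [ 0.0282 -0.5245]
 [ 0.9019 -0.2462]
 [-0.0444 -0.3787]
 [-0.3865 -1.0198]
 [ 1.4308  1.8081]
 [-0.4759  0.893 ]]
[ 0.516  -0.2259  0.3678] [[-0.9172 -0.6196]
 [ 0.1659 -0.0615]
 [-0.248   0.1073]
 [ 1.0795  0.4075]]
[ 0.5157 -0.2256  0.3481] [[-0.7474  0.1378]
 [ 0.1129 -0.0575]
 [ 0.0457 -0.8289]
 [ 0.947  -0.5618]
 [-0.0259 -0.3431]
 [-0.5014 -1.2992]
 [ 1.5453  1.4347]
 [-0.2208  0.8421]
 [-0.9171 -0.8542]
 [ 0.2351 -0.2445]
 [-0.8429  0.2297]
 [ 0.5693  0.5826]]
[0.4689 0.0082 0.044 ]
[0.3796 0.002  0.013 ]
[0.6534 0.0544 0.01  ]
[ 0.6157 -0.0592  0.01  ]
bar [0.2858 0.424  0.1118] 0.5553801285620983
bar [0.6341 0.4729 0.0144] 3.223254910129869
```

Call:
{"op": "jog_arm", "data": {"hand": [0.085,0.085,0.085,0.085,0.085], "travel": [[0,0,0.04],[0,0,0.04],[0.018,-0.045,0],[0.02,-0.05,0],[0.02,-0.05,0]], "yaw": [0,0,-0.1,-0.1,-0.1]}}

```text
time_s: 0.72
position: [0.2823, 0.3557, 0.328]
tool_rot: [[-0.75, 0.661, -0.0], [0.661, 0.75, -0.0], [-0.0, -0.0, -1.0]]
ft_force: [0.8, 0.8, 0.8]
grip_width: 0.085
gripper_force: 0.0
```

Call:
{"op": "jog_arm", "data": {"hand": [0.085,0.085,0.085,0.085,0.085], "travel": [[0.02,-0.05,0],[0.02,-0.05,0],[0.02,-0.05,0],[0.02,-0.05,0],[0.02,-0.05,0]], "yaw": [-0.1,-0.1,-0.1,-0.1,-0.1]}}

```text
time_s: 1.35
position: [0.3823, 0.1055, 0.3282]
tool_rot: [[-0.341, 0.94, -0.0], [0.94, 0.341, 0.0], [0.0, -0.0, -1.0]]
ft_force: [0.2, 0.1, -0.0]
grip_width: 0.0851
gripper_force: 0.0
```

Call:
{"op": "jog_arm", "data": {"hand": [0.085,0.085,0.085,0.085,0.085], "travel": [[0.02,-0.05,0],[0.02,-0.05,0],[0.02,-0.05,0],[0.02,-0.05,-0.02],[0.02,-0.05,-0.02]], "yaw": [0,0,0,0,0]}}

```text
time_s: 1.98
position: [0.4825, -0.1446, 0.2876]
tool_rot: [[-0.344, 0.939, 0.0], [0.939, 0.344, 0.0], [0.0, 0.0, -1.0]]
ft_force: [0.3, 0.3, -0.0]
grip_width: 0.085
gripper_force: 0.0
```

Call:
{"op": "jog_arm", "data": {"hand": [0.085,0.085,0.06,0.06,0.06], "travel": [[0.0166,-0.04,0],[0.0166,-0.041,0],[0,0,-0.04],[0,0,-0.035],[0,0,0]], "yaw": [0,-0.005,0,0,0]}}

```text
time_s: 2.6
position: [0.5145, -0.2233, 0.2111]
tool_rot: [[-0.339, 0.941, -0.005], [0.941, 0.339, 0.003], [0.005, -0.003, -1.0]]
ft_force: [-0.1, 0.1, 0.4]
grip_width: 0.0603
gripper_force: 0.0
```

Run:
```python
from h import *
import cv2
ims={n:env.get_image(n)[:,:,::-1] for n in("side","top")}
s=env.observe();print(s["position"],s["tool_rot"][:,1])
for n in ims: print(n,proj(n,[s["position"],[.5157,-.2256,.169]]))
R=lambda im,x,y:cv2.resize(im[y:y+100,x:x+100],(400,400),interpolation=cv2.INTER_CUBIC)
cv2.imwrite("pics/c2.png",np.hstack([R(ims["top"],390,140),R(ims["side"],310,205)]))
```

```text
[ 0.51570676 -0.22396122  0.21443935] [9.40699501e-01 3.39240439e-01 6.10752166e-04]
side [[365.98275232 228.62865327]
 [364.26872795 252.74431123]]
top [[443.72315275 181.92290861]
 [437.35550938 187.03879633]]
```

View pics/c2.png

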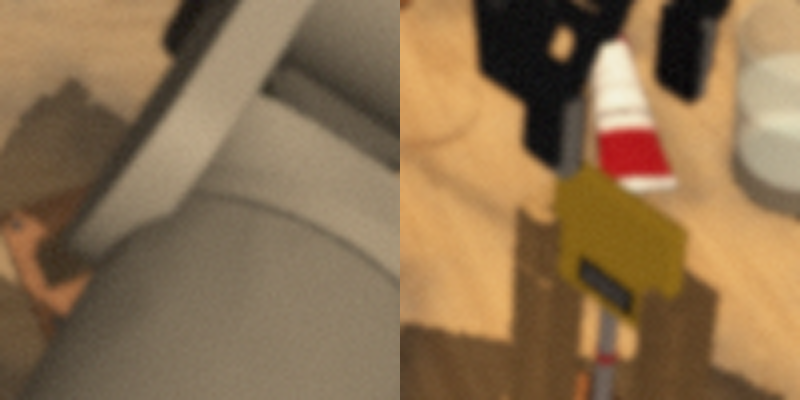

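The top view is blocked by the arm. The side view shows the fingers on either side of the yellow grip (top edge ~(625,200) in the crop), so I lower.

Call:
{"op": "jog_arm", "data": {"hand": [0.06,0.06,0.06,0.03,0.018], "travel": [[0,-0.0016,-0.02],[0,0,-0.02],[0,0,-0.017],[0,0,0],[0,0,0]], "yaw": [0,0,0,0,0], "grip_force": 20}}

```text
time_s: 3.32
position: [0.516, -0.2257, 0.158]
tool_rot: [[-0.339, 0.941, 0.002], [0.941, 0.339, -0.002], [-0.002, 0.002, -1.0]]
ft_force: [0.0, -0.3, 0.0]
grip_width: 0.0243
gripper_force: 0.0
```

Run:
```python
from h import *
import cv2
im=env.get_image("side")[:,:,::-1]
s=env.observe();print(s["position"],s["grip_width"],s["ft_force"])
cv2.imwrite("pics/c3.png",cv2.resize(im[230:310,315:415],(800,600)[:1]+(640,),interpolation=cv2.INTER_CUBIC)[:600])
```

```text
[ 0.51590214 -0.22568594  0.15784985] 0.018250126065184103 [0.02535735 0.41146788 1.25927022]
```

View pics/c3.png

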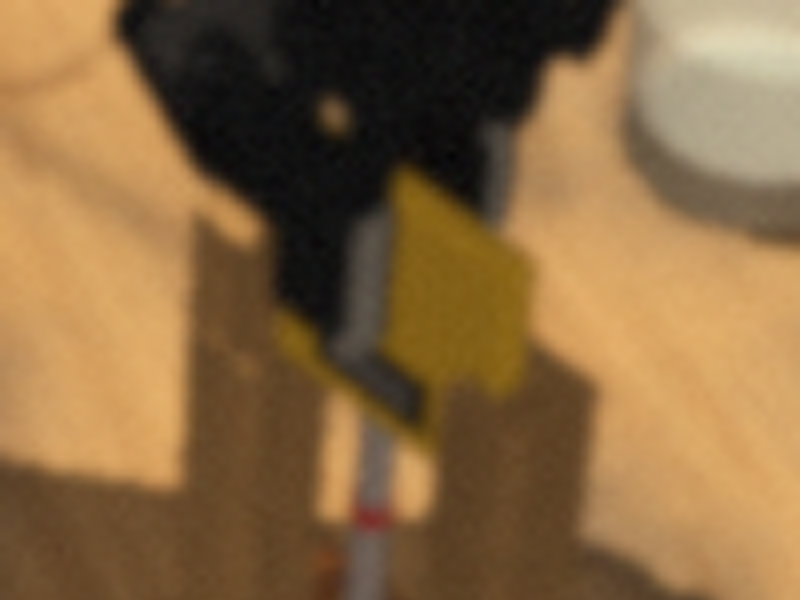

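The fingers straddle the grip near its middle, with the pad at about (365,280) against the yellow face. Now I close gently and watch the side force.

Call:
{"op": "jog_arm", "data": {"hand": [0.014,0.011,0.008,0.006,0.004], "travel": [[0,0,0],[0,0,0],[0,0,0],[0,0,0],[0,0,0]], "yaw": [0,0,0,0,0], "grip_force": 20}}

```text
time_s: 4.0
position: [0.5155, -0.2254, 0.1566]
tool_rot: [[-0.339, 0.941, 0.001], [0.941, 0.339, -0.0], [-0.001, 0.0, -1.0]]
ft_force: [0.0, 0.2, 3.9]
grip_width: 0.0072
gripper_force: 20.7
```

Call:
{"op": "jog_arm", "data": {"hand": [0,0,0,0,0], "travel": [[0,0,0],[0,0,0],[0,0,0.005],[0,0,0.01],[0,0,0.01]], "yaw": [0,0,0,0,0], "grip_force": 45}}

```text
time_s: 4.62
position: [0.5154, -0.2253, 0.1819]
tool_rot: [[-0.339, 0.941, -0.0], [0.941, 0.339, 0.0], [0.0, -0.0, -1.0]]
ft_force: [2.6, 1.4, -2.5]
grip_width: 0.0076
gripper_force: 46.6
```

Call:
{"op": "jog_arm", "data": {"hand": [0,0,0,0,0], "travel": [[0,0,0.015],[0,0,0.02],[0,0,0.03],[0,0,0.03],[0,0,0.03]], "yaw": [0,0,0,0,0]}}

```text
time_s: 5.25
position: [0.5148, -0.2254, 0.3084]
tool_rot: [[-0.339, 0.941, -0.0], [0.941, 0.339, -0.001], [-0.001, -0.001, -1.0]]
ft_force: [0.6, -0.8, -0.5]
grip_width: 0.0074
gripper_force: 46.9
```

Call:
{"op": "jog_arm", "data": {"hand": [0,0,0,0,0], "travel": [[0,0,0],[0,0.02,0],[0,0.04,0],[0,0.045,0],[0,0.045,0]], "yaw": [0,0,0,0,0]}}

```text
time_s: 5.88
position: [0.5144, -0.073, 0.3052]
tool_rot: [[-0.339, 0.941, -0.002], [0.941, 0.339, 0.001], [0.002, -0.002, -1.0]]
ft_force: [0.7, -0.4, -1.3]
grip_width: 0.0075
gripper_force: 47.0
```

Call:
{"op": "jog_arm", "data": {"hand": [0,0,0,0,0], "travel": [[0,0.045,0],[0,0.045,0],[0,0.045,0],[0,0.045,0],[0,0.04,0]], "yaw": [0,0,0,0,0]}}

```text
time_s: 6.5
position: [0.514, 0.1469, 0.3053]
tool_rot: [[-0.34, 0.94, -0.002], [0.94, 0.34, -0.0], [0.001, -0.002, -1.0]]
ft_force: [1.0, -0.8, -1.6]
grip_width: 0.0072
gripper_force: 47.0
```

Call:
{"op": "jog_arm", "data": {"hand": [0,0,0,0,0], "travel": [[0,0.03,0],[0,0.019,0],[0,0,0],[0,0,0],[0,0,0]], "yaw": [0,0,0,0,0]}}

```text
time_s: 7.12
position: [0.5154, 0.1927, 0.3063]
tool_rot: [[-0.338, 0.941, -0.0], [0.941, 0.338, -0.0], [-0.0, -0.0, -1.0]]
ft_force: [-0.5, -0.3, -0.0]
grip_width: 0.007
gripper_force: 47.0
```

Run:
```python
from h import *
import cv2
ims={n:env.get_image(n)[:,:,::-1] for n in("side","top")}
s=env.observe();print(s["position"],s["tool_rot"])
R=lambda im,x,y:cv2.resize(im[y:y+120,x:x+80],(400,600),interpolation=cv2.INTER_CUBIC)
cv2.imwrite("pics/c4.png",np.hstack([R(ims["side"],245,80),R(ims["top"],185,140)]))
x,y,z=s["position"]
print(proj("side",[[x,y,z-.142],[x,y,z-.142+.068]]))
```

```text
[0.51546655 0.19293635 0.3063796 ] [[-3.38111361e-01  9.41106106e-01  6.87753902e-05]
 [ 9.41106101e-01  3.38111367e-01 -1.03344046e-04]
 [-1.20511454e-04  2.97831434e-05 -9.99999992e-01]]
[[280.6656088  136.7925782 ]
 [279.61208432 107.95300004]]
```

View pics/c4.png

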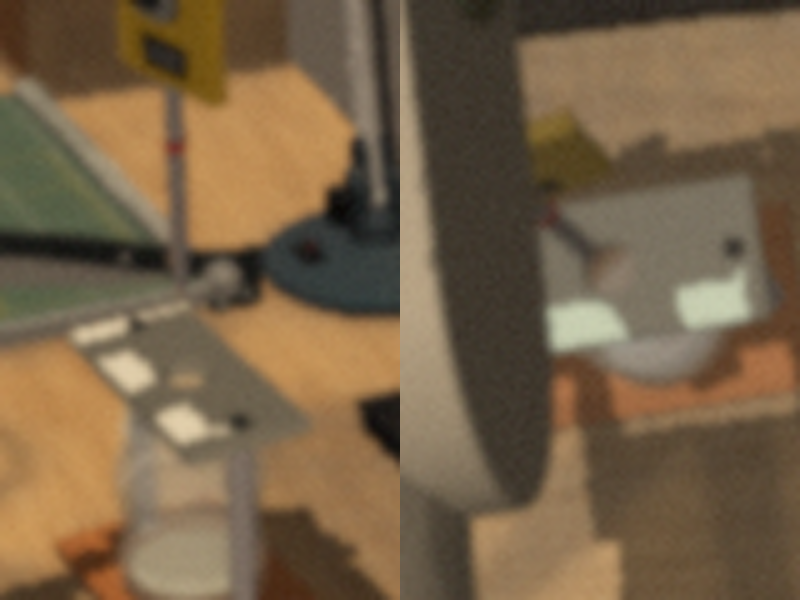

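Left, side camera: tip at crop ~(180,285), ring at (177,147), hanging straight above the hole at (187,378). Right, top camera: tip ~(605,258) over the hole, ring ~(551,213). Now I triangulate the tip and ring.

Run:
```python
from h import *
c5=lambda o,u:np.array([(u[0]+.5)/5-.5+o[0],(u[1]+.5)/5-.5+o[1]])
def tri(a,b): 
    q=least_squares(lambda P:np.r_[proj("top",P)[0]-a,proj("side",P)[0]-b],[.5,.2,.2]);return q.x.round(4),q.fun.round(2)
S=(245,80);T=(185,140)
print("ring",tri(c5(T,(151,213)),c5(S,(177,147))))
print("tip",tri(c5(T,(203,258)),c5(S,(180,286))))
print("hole now",tri(c5(T,(211,269)),c5(S,(187,378))))
print("hole before",tri(crop((180,160),(187,136)),crop((240,135),(169,79))))
for n,P in (("top",.0),("side",0)): print(n, proj(n,[[.5155,.1929,.164],[.5155,.1929,.232],[.516,.193,.12]]), )
```

```text
ring (array([0.5148, 0.1902, 0.2311]), array([ 0.05, -0.22, -0.26,  0.06]))
tip (array([0.5116, 0.1853, 0.1684]), array([ 0.11, -0.54, -0.61,  0.13]))
hole now (array([0.5167, 0.1936, 0.1173]), array([ 0.05, -0.22, -0.24,  0.05]))
hole before (array([0.5161, 0.194 , 0.1193]), array([ 0.08, -0.38, -0.42,  0.08]))
top [[221.98130839 189.17817578]
 [213.20652863 181.5123965 ]
 [226.86688006 193.24366051]]
side [[280.69074829 136.95213746]
 [279.6384409  108.12482735]
 [281.52742562 154.39998756]]
```

Call:
{"op": "jog_arm", "data": {"hand": [0,0,0,0,0], "travel": [[0,0,-0.01],[0,0,-0.01],[0,0,-0.01],[0,0,0],[0,0,0]], "yaw": [0,0,0,0,0]}}

```text
time_s: 7.85
position: [0.5155, 0.1937, 0.2765]
tool_rot: [[-0.339, 0.941, 0.0], [0.941, 0.339, 0.0], [-0.0, 0.0, -1.0]]
ft_force: [0.0, -0.3, -1.1]
grip_width: 0.0071
gripper_force: 47.0
```

Run:
```python
from h import *
import cv2
ims={n:np.mean([env.get_image(n)[:,:,::-1].astype(float) for _ in range(4)],0).astype(np.uint8) for n in("side","top")}
s=env.observe();p=s["position"];print(p)
R=lambda im,x,y:cv2.resize(im[y:y+60,x:x+40],(400,600),interpolation=cv2.INTER_CUBIC)
cv2.imwrite("pics/c5.png",cv2.convertScaleAbs(np.hstack([R(ims["side"],260,110),R(ims["top"],205,165)]),alpha=1.3))
for n,o in(("side",(260,110)),("top",(205,165))):
    P=proj(n,[p-[0,0,.1426],p-[0,0,.0746],[.516,.1934,.12]]);print(n,((P-o+.5)*10-.5).round(0).tolist())
```

```text
[0.51538981 0.19363488 0.27642877]
side [[214.0, 394.0], [204.0, 115.0], [219.0, 448.0]]
top [[205.0, 277.0], [123.0, 206.0], [221.0, 287.0]]
```

View pics/c5.png

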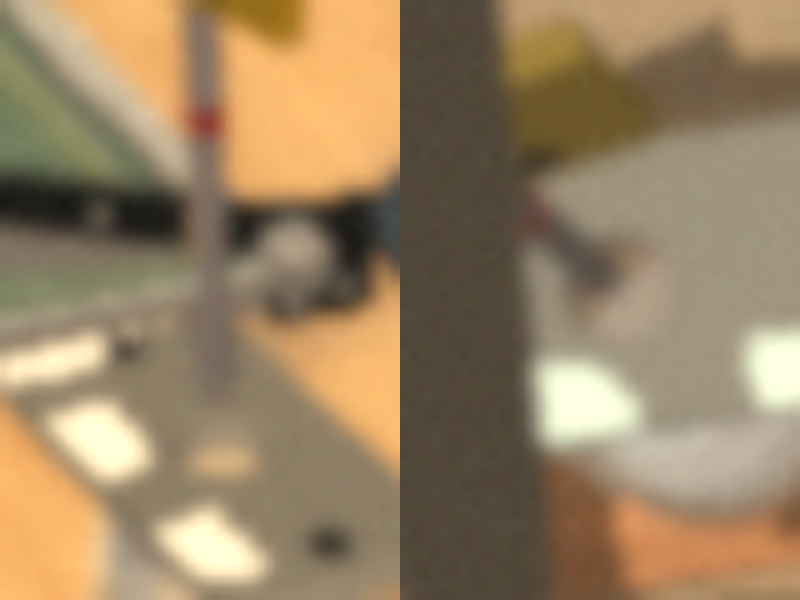

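In the side view the tip is at ~(216,398), the ring at (207,122) and the hole at (223,455). All three are off their predictions by the same ~(3,6) crop pixels. In the top view the tip at ~(205,275) agrees with its prediction, and the hole is at ~(222,285). Alignment is within about 1 mm, so I descend.

Call:
{"op": "jog_arm", "data": {"hand": [0,0,0,0,0], "travel": [[0.0005,0,-0.005],[0,0,-0.01],[0,0,-0.01],[0,0,-0.005],[0,0,0]], "yaw": [0,0,0,0,0]}}

```text
time_s: 8.88
position: [0.5158, 0.1936, 0.2459]
tool_rot: [[-0.339, 0.941, -0.001], [0.941, 0.339, -0.0], [0.0, -0.001, -1.0]]
ft_force: [0.2, 0.3, -1.6]
grip_width: 0.0075
gripper_force: 47.0
```

Call:
{"op": "jog_arm", "data": {"hand": [0,0,0,0,0], "travel": [[0,0,-0.01],[0,0,-0.01],[0,0,-0.01],[0,0,-0.005],[0,0,0]], "yaw": [0,0,0,0,0]}}

```text
time_s: 9.5
position: [0.5158, 0.1936, 0.211]
tool_rot: [[-0.339, 0.941, -0.001], [0.941, 0.339, -0.0], [0.0, -0.001, -1.0]]
ft_force: [0.6, 0.3, 0.4]
grip_width: 0.0071
gripper_force: 47.0
```

Call:
{"op": "jog_arm", "data": {"hand": [0,0,0,0,0], "travel": [[0,0,-0.01],[0,0,-0.005],[0,0,-0.001],[0,0,0],[0,0,0]], "yaw": [0,0,0,0,0]}}

```text
time_s: 10.12
position: [0.516, 0.1937, 0.1956]
tool_rot: [[-0.339, 0.941, 0.0], [0.941, 0.339, 0.0], [-0.0, 0.0, -1.0]]
ft_force: [0.1, -0.3, -0.6]
grip_width: 0.0075
gripper_force: 47.0
```

Run:
```python
from h import *
import cv2
ims={n:np.mean([env.get_image(n)[:,:,::-1].astype(float) for _ in range(4)],0).astype(np.uint8) for n in("side","top")}
s=env.observe();p=s["position"];print(p,s["tool_rot"][:,2],s["ft_force"])
R=lambda im,x,y:cv2.resize(im[y:y+60,x:x+40],(400,600),interpolation=cv2.INTER_CUBIC)
cv2.imwrite("pics/c6.png",cv2.convertScaleAbs(np.hstack([R(ims["side"],260,130),R(ims["top"],205,165)]),alpha=1.3))
for n,o in(("side",(260,130)),("top",(205,165))):
    P=proj(n,[p-[0,0,.1426],p-[0,0,.0746],[.516,.1934,.12]]);print(n,((P-o+.5)*10-.5).round(0).tolist())
```

```text
[0.51586114 0.19364067 0.19534182] [ 9.17449880e-06  1.70506465e-05 -1.00000000e+00] [ 0.38551015  0.5814424  -0.63914881]
side [[227.0, 499.0], [218.0, 244.0], [219.0, 248.0]]
top [[286.0, 346.0], [219.0, 287.0], [221.0, 287.0]]
```

View pics/c6.png

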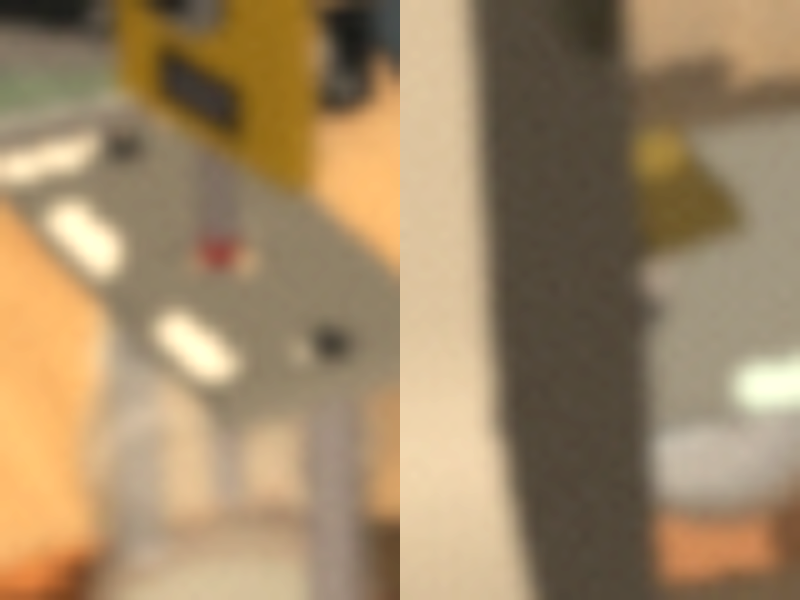

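Side view: the red ring sits in the hole at (218,255), level with the plate; the hole spans about 190–258, so its centre is near 224. The top view is blocked. I make a 1 mm correction, let it settle and hand in.

Call:
{"op": "jog_arm", "data": {"hand": [0,0,0,0,0], "travel": [[0.0008,-0.0004,0],[0,0,0],[0,0,0],[0,0,0],[0,0,0]], "yaw": [0,0,0,0,0]}}

```text
time_s: 11.15
position: [0.5167, 0.1932, 0.1953]
tool_rot: [[-0.339, 0.941, -0.0], [0.941, 0.339, 0.0], [0.0, 0.0, -1.0]]
ft_force: [0.3, 1.9, -0.9]
grip_width: 0.0072
gripper_force: 47.0
```

Run:
```python
from rig import env
print(env.observe()["position"], env.close_job())
```

```text
the job is handed in; nothing more can be done
[0.51666236 0.19322985 0.19531384] None
```

The job is handed in at about 11 s with the probe still gripped, upright in the guide hole; by my camera estimates the ring is level with the bridge top and the stem within about 1 mm of centre, but no pass/fail verdict came back.

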